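# Lock the tool chest with the T-key

## Task

Lock the tool chest for the night: take the T-handled key out of the bored billet, put it down the flared collar of the lock on the chest's lid, and feel for the slot hidden inside by turning the key gently back and forth under light pressure until it drops fully home. Then turn it clockwise (seen from above) about an eighth of a turn so that the bolt is shot well into its keeper, and leave the key standing fully home in the lock. Do not force the key, in pressing or in turning, and leave the other things where they are.

Things in the scene. Friction and masses are not known exactly. Their poses are not given: they have to be found in the camera images.
- key_grip (a point): centre of the wooden T-handle of the key (0.25 kg), half-way up; the key stands upright in the billet. Handle: bar 100 mm long along x, 16 mm thick along y, 24 mm high. Below it a round steel shaft, 22 mm diameter, 76 mm long, tapering at its foot; below that a flat steel tang 20 mm along x, 6 mm along y, 16 mm high. z up the shaft. Half a turn about z gives the same key
- key_foot (a point): centre of the underside of the key's tang, on the key's axis, 104 mm below the handle's centre; same axes as key_grip
- billet: upright round of light wood, fixed, 90 mm diameter and 70 mm high, with a bored hole of 25 mm diameter and 45 mm deep in the centre of its top, in which the key stands on its foot. Origin: centre of its underside, z up
- lock: dark steel surface lock fixed on the chest's lid, housing 70 x 100 x 28 mm high. Origin on the lid (110 mm above the bench) under the axis of the collar; z up along that axis, y towards the keeper. A slotted round core is hidden inside (see lock_core)
- lock_mouth (a point): centre of the mouth of the steel collar that rises from the housing, 62 mm above the lid; same axes as lock. The mouth is 45 mm wide inside and flares in to a bore of 24 mm diameter from 46 mm above the lid downwards. A soft black dust flap (no resistance) hides what is below
- bolt (a joint): how far the steel bolt (16 x 12 mm) stands out of the housing along lock y, in m: 0 drawn back at the start. With the key home, turning it clockwise from above turns the core (about 0.2 N m; it stays where left) and drives the bolt 35 mm per rad through the bridge-shaped keeper, which spans 18 to 34 mm. An eighth of a turn gives about 27 mm; a hard stop at 1.0 rad, 35 mm
- chest: wooden tool chest, fixed, 260 (x) x 340 (y) x 110 mm high, with a flat two-leaf lid on which the lock sits. Origin: centre of its underside
- wax_tin: bystander: plain metal tin, 72 mm diameter, 60 mm high, standing near the billet. Origin: centre of its underside
- offcut: bystander: light wood block 100 x 50 x 40 mm high near the billet. Origin: centre of its underside
- whetstone: bystander: grey stone 50 x 150 x 24 mm high lying on the chest's lid beyond the lock. Origin: centre of its underside
- maul: bystander: turned wooden maul standing on its head at the left, 90 mm diameter, 240 mm high. Origin: centre of its underside
- mug: bystander: white mug 80 mm wide, 90 mm high, standing near the robot. Origin: centre of its underside
- lock_core (a point): centre of the core's top, 15 mm above the lid, axes of the lock (not of the slot). The hidden slot (8.4 mm wide, slightly bevelled) lies within 0.6 rad either side of the lock's x axis, elsewhere each time. Off the slot the tang's foot stops here; with the key's x within about 0.1 to 0.15 rad of the slot, a push of 3 to 8 N sends it 15 mm down to the lid: fully home
Things that resemble listed ones, but are neither listed nor needed, are in the scene too. What is shaped like the part that bears key_grip but blue is not meant.

How it is judged:
On the way:
1. the key has dropped fully home in the lock (foot within 6 mm of the lid, on the collar's axis within 6 mm) with the bolt still at most half shot (z of key_foot in the frame of lock between -0.004 and 0.006 m and horizontal distance between key_foot and lock below 0.006 m and value of joint bolt below 0.015 m), for 0.1 s.
At the end, for the whole second after the job is handed in: the bolt stands out more than 22 mm, and the key is left at rest, upright within 0.15 rad, fully home in the lock: foot less than 6 mm above the lid and within 6 mm of the collar's axis (z of key_foot in the frame of lock between -0.004 and 0.006 m and horizontal distance between key_foot and lock below 0.006 m and value of joint bolt above 0.022 m and angle between key_grip's own z axis and vertical below 0.15 rad and linear speed of key below 0.02 m/s); the robot touches nothing.
It fails at once if the key is forced: more than 60 N between the key and the lock, its core or the lid (contact force between key and lock above 60 N or contact force between key and core above 60 N or contact force between key and chest above 60 N).
It fails at once if a bystander (tin, offcut, whetstone, maul, mug) is moved more than 30 mm (distance of any of wax_tin, offcut, whetstone, maul, mug from where it was at the start of the episode above 0.03 m).
It also fails if it takes over 54 s, if anything falls off the work surface, if the arm or the gripper's body presses on something with over 40 N, if the wrist force passes 120 N, or if a joint passes its speed limit or range.

## Robot

A 6-joint arm with a two-finger parallel gripper is mounted at the origin on the work surface. World frame = base frame: x ahead of the robot, y to its left, z up, the work surface at z = 0. Lengths are in m, angles in rad, forces in N, time in s.
With the tool pointing down it reaches from about 0.3 to 0.95 m from the base axis. Payload 3.1 kg.
Tool frame: the origin (TCP) lies at the very end of the fingers, on their centre line; the grasp point (between the pads) lies 19 mm behind it; z points along the fingers, y is the line along which they close (so a half turn about z gives the same grasp; the last joint's range is limited). The gripper opens to 85 mm and grips with 20 to 120 N. Pads are 22 mm wide; open, the fingers measure 114 mm over their backs; the gripper's body (76 mm by 85 mm) begins 54 mm behind the grasp point. The pads swing forward as they close: fully open they stand 13 mm farther back than shut.
Start: joints at [1.147, 0.308, 1.634, -0, 1.2, -0.07], TCP at [0.217, 0.586, 0.207] pointing down, gripper open.
Joint ranges: [-3.06, 3.06], [-0.79, 1.96], [0.05, 2.63], [-1.19, 4.34], [0.05, 2.64], [-2.94, 2.94]. Speed limits (rad/s): [2.79, 2.79, 3.14, 3.14, 3.14, 3.14].

## Interface

Orientations are given as a unit quaternion [x, y, z, w].
In Python, from cell import readout, eyes, workorder gives the robot as it stands.
- The arm moves only by the tool drive_tool, never from a script. Its argument "commands" is a list that holds one entry, the list of rows, each a list of 7 numbers: the turn, a rotation vector about the tool's x, y, z in units of 5 degrees (1.0 is 5 degrees), then the shift along the tool's x, y, z in m, then the finger opening in m, from 0 to 0.0854. A call has 1 to 8 rows; each row shifts and turns the commanded pose from where the row before left it, along the tool's axes as they then stand; what a row does not reach is not made up. A row lasts 1/10 s, in which the tool goes at most 50 mm and 8.59 degrees, less where a joint would pass 70% of its speed; a pose out of reach is approached as far as the arm can. A call with a gripper value outside its range is refused whole. The fingers move at their own pace and stop on an object; the grip force is fixed at half the most. Time passes only in rows, so rows that do not move let the fingers close. It gives the time, the measured TCP pose, the force, the opening and the grip force at its end, in the units of the state.
- readout.get_state(): the state, without advancing time (a new reading comes with each control period).
- eyes.snapshot(name): name is "scene" or "side" or "wrist"; returns a dict with "image" (400x640x3 uint8, red, green, blue), "fov_y" (degrees; the focal length in pixels is half the picture's height over the tangent of half this angle, whatever the lens; pixels are square), "cx", "cy" (the principal point, pixels), "eye" and "rotation" of the camera in the world; the wrist camera has in their place "hand_eye" (4x4, takes a point from camera to tool coordinates, whose origin is the TCP and whose axes are the flange's). Camera axes: x right, y down, z forward; pixel columns grow to the right and rows downward; lengths in m; the calibration is good to about 2 mm. A picture is of the moment at which its call begins: read the wrist's pose just before it. There is no depth.
- workorder.hand_in(): hands the job in; it is judged then, once.
The state is a dict: "t": time; "q": joint angles; "qvel": joint speeds; "joint_efforts": joint torques, N m; "eef_pos": TCP position; "tool_rot": TCP orientation; "force": force on the tool from outside, world axes, zero at the start; "ft_torque": the same for the moment, N m; "grip_width": finger opening in m; "gripper_force": force on a finger pad.
Only numpy, scipy, OpenCV 4.12 (cv2) and the standard library are available. Lean on these libraries where they do the work, as an engineer would, in place of code of your own. Each camera call takes 0.05 s, during which the arm holds its last target. There are 200 camera calls.

## Working session

There is one attempt and no reset: what is moved stays moved. The work goes in short steps, Python scripts to look and compute and a tool call to move; the robot and the scene stay as the last step left them, time stands still between calls to the robot, and variables do not carry over. Pictures are saved under pics/ and viewed, at most 10 in all, crops included, and the job is handed in when it is done.

Besides the shell and the picture viewer there is one more tool, called after "Call:" as name(argument=value, ...) on one line, values as JSON. drive_tool: Moves the arm, as the interface text tells. Its arguments: {"type":"object","properties":{"commands":{"type":"array","items":{"type":"array","items":{"type":"array","items":{"type":"number"}}}}},"required":["commands"]}

```bash
mkdir -p pics
cat > h.py <<'E'
import numpy as np, cv2
from cell import readout, eyes, workorder
from scipy.spatial.transform import Rotation as R
def snap(n,f=None):
    s=readout.get_state(); d=eyes.snapshot(n)
    if 'hand_eye' in d:
        T=np.eye(4); T[:3,:3]=R.from_quat(s['tool_rot']).as_matrix(); T[:3,3]=s['eef_pos']
        C=T@np.array(d['hand_eye']); d['rotation']=C[:3,:3]; d['eye']=C[:3,3]
    d['rotation']=np.array(d['rotation']).reshape(3,3); d['eye']=np.array(d['eye'])
    if f: cv2.imwrite('pics/'+f,d['image'][:,:,::-1])
    return d
def ray(d,u,v):
    f=200/np.tan(np.radians(d['fov_y'])/2)
    r=d['rotation']@np.array([(u-d['cx'])/f,(v-d['cy'])/f,1]); return d['eye'],r/np.linalg.norm(r)
def onz(d,u,v,z):
    e,r=ray(d,u,v); return e+r*(z-e[2])/r[2]
def cross(a,b):
    A=np.zeros((3,3));y=np.zeros(3)
    for e,r in (a,b):
        P=np.eye(3)-np.outer(r,r);A+=P;y+=P@e
    p=np.linalg.solve(A,y); return p,[np.linalg.norm(np.cross(p-e,r)) for e,r in (a,b)]
def proj(d,p):
    f=200/np.tan(np.radians(d['fov_y'])/2)
    c=d['rotation'].T@(np.array(p)-d['eye']); return c[0]/c[2]*f+d['cx'],c[1]/c[2]*f+d['cy']
E
python3 - <<'E'
from h import *
import pickle
D={n:snap(n) for n in('scene','side','wrist')}
pickle.dump(D,open('d0.pkl','wb'))
for n in D: print(n,D[n]['eye'],D[n]['rotation'][:,2],D[n]['fov_y'])
a=np.vstack([D['scene']['image'],D['side']['image']])
cv2.imwrite('pics/a.png',cv2.resize(a,(480,600))[:,:,::-1])
cv2.imwrite('pics/s.png',D['scene']['image'][:,:,::-1]);cv2.imwrite('pics/si.png',D['side']['image'][:,:,::-1])
print(readout.get_state())
E
```

```text
Traceback (most recent call last):
  File "h.py", line 9, in snap
    d['rotation']=np.array(d['rotation']).reshape(3,3); d['eye']=np.array(d['eye'])
                  ~~~~~~~~~~~~~~~~~~~~~~~~~~~~~~~^^^^^
ValueError: cannot reshape array of size 4 into shape (3,3)
```

```bash
python3 - <<'E'
s=open('h.py').read()
s=s.replace("d['rotation']=np.array(d['rotation']).reshape(3,3);","r=np.array(d['rotation']); d['rotation']=R.from_quat(r).as_matrix() if r.size==4 else r;")
open('h.py','w').write(s)
E
python3 - <<'E'
from h import *
import pickle
D={n:snap(n) for n in('scene','side','wrist')}
pickle.dump(D,open('d0.pkl','wb'))
for n in D: print(n,D[n]['eye'],D[n]['rotation'][:,2],D[n]['fov_y'])
cv2.imwrite('pics/s.png',D['scene']['image'][:,:,::-1]);cv2.imwrite('pics/si.png',D['side']['image'][:,:,::-1])
print(readout.get_state())
E
```

```text
scene [1.30084689 0.58010589 0.76870891] [-0.68423453 -0.44860167 -0.57496057] 52.14862325765499
side [ 0.28828381 -0.7914361   0.99689724] [ 0.21690831  0.69391111 -0.68661354] 55.683784832946266
wrist [0.14736547 0.6114743  0.37327902] [ 0.26762103 -0.10101796 -0.95821415] 58.87904861508013
{'t': 0.2, 'q': array([ 1.14729708e+00,  3.08705580e-01,  1.63465427e+00, -5.60940321e-06,
        1.19967582e+00, -6.96898287e-02]), 'qvel': array([-0.00175083, -0.00328463, -0.00563737, -0.00089664, -0.00100952,
       -0.00033081]), 'joint_efforts': array([ 9.39027777e-04, -4.15287101e+01, -2.76756871e+01, -3.08806079e-05,
        7.20066251e-03, -1.54085308e-05]), 'eef_pos': array([0.2163473 , 0.58579105, 0.20648714]), 'tool_rot': array([ 1.75982391e-01,  9.84393050e-01, -7.00320902e-04, -1.73588532e-04]), 'force': array([-0.29857721, -0.06031294,  0.28614594]), 'ft_torque': array([ 0.01558035, -0.03107544, -0.03402967]), 'gripper_force': 0.0, 'grip_width': 0.08540126805684382}
```

View pics/s.png

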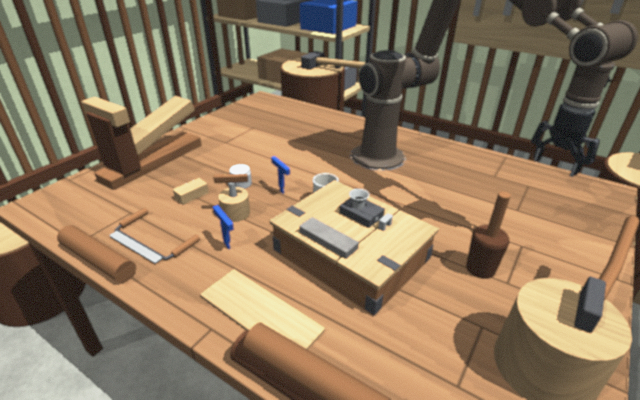

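View pics/si.png

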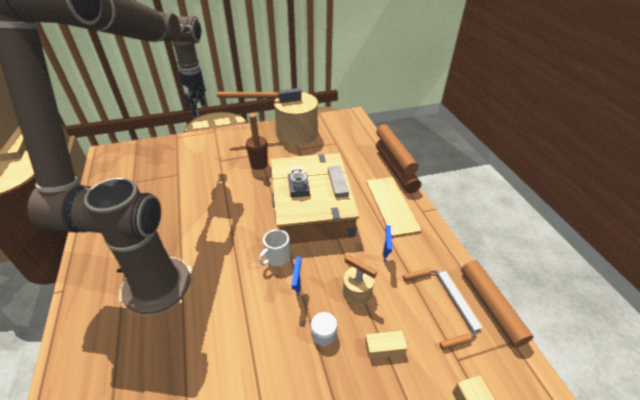

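Scene: the key's brown handle is at (231,179) and side (361,266), standing on the billet. Look-alikes are the blue T-keys at scene (281,165) and (223,215), side (296,275) and (388,240), and I reject them for their colour. The lock collar is at scene (359,197), side (297,174). I'll check the choice in a close crop.

Run:
```python
from h import *
import pickle
D=pickle.load(open('d0.pkl','rb'))
c=lambda n,x,y:cv2.resize(D[n]['image'][y:y+60,x:x+80],(400,300),interpolation=cv2.INTER_CUBIC)
a=np.vstack([np.hstack([c('scene',195,165),c('side',320,245)]),np.hstack([c('scene',320,175),c('side',260,150)])])
cv2.imwrite('pics/c.png',a[:,:,::-1])
```

```text
(no output)
```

View pics/c.png

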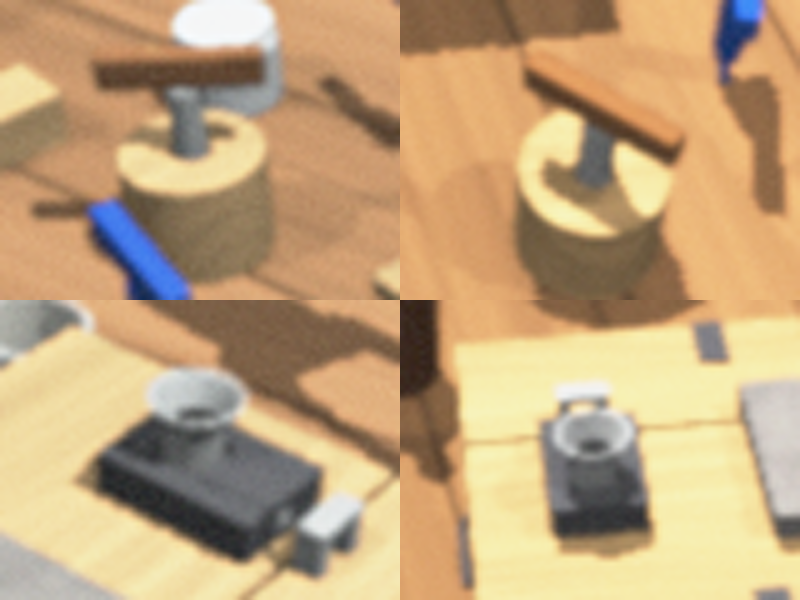

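The top crops show the brown handle on its steel shaft in the billet. Its ends are at scene (214,179)/(248,179) and side (346,260)/(376,274). The bottom crops show the collar mouth at scene (359.4,195), side (298.8,177.4), with the keeper beyond it.

```bash
cat > t.py <<'E'
from h import *
import pickle
D=pickle.load(open('d0.pkl','rb')); s,d=D['scene'],D['side']
X=lambda a,b:cross(ray(s,*a),ray(d,*b))
print('grip',X((231,179),(361,267)))
print('ends',X((214.2,179.2),(346,260)),X((214.2,179.2),(376.4,274)))
print('ends2',X((247.6,178.6),(346,260)),X((247.6,178.6),(376.4,274)))
print('mouth',X((359.4,195),(298.8,177.4)))
print('keeper',X((386,218),(296.4,167.5)))
for n,p in dict(bl1=((281,161),(296,262)),bl2=((222,213),(388,232)),mug=((325,180),(277,238)),tin=((240,170),(324,322)),offc=((190,185),(386,338)),whet=((330,236),(340,180)),maul=((500,200),(254,120))).items(): print(n,X(*p))
E
python3 t.py
```

```text
grip (array([ 0.58555294, -0.20168338,  0.1257361 ]), [np.float64(0.002843479156969109), np.float64(0.002843479156969379)])
ends (array([ 0.58402785, -0.2072687 ,  0.13954202]), [np.float64(0.043259541780710044), np.float64(0.043259541780709926)]) (array([ 0.6170182 , -0.23833323,  0.12868582]), [np.float64(0.002690280917180732), np.float64(0.002690280917180967)])
ends2 (array([ 0.55388283, -0.1647739 ,  0.12358382]), [np.float64(0.002692677316406079), np.float64(0.0026926773164060993)]) (array([ 0.58839049, -0.19639294,  0.11707431]), [np.float64(0.04991231958124807), np.float64(0.04991231958124815)])
mouth (array([0.50328892, 0.18276925, 0.16725813]), [np.float64(0.0029591092012643716), np.float64(0.0029591092012645516)])
keeper (array([0.51697535, 0.27077914, 0.13891174]), [np.float64(0.0012795146063547568), np.float64(0.0012795146063547347)])
bl1 (array([ 0.41669987, -0.13947682,  0.12952625]), [np.float64(0.0023215943961720324), np.float64(0.002321594396171987)])
bl2 (array([ 0.71741792, -0.10318056,  0.12433671]), [np.float64(0.0017557240728527607), np.float64(0.0017557240728527704)])
mug (array([0.38503098, 0.00240865, 0.0897364 ]), [np.float64(0.00170763796922779), np.float64(0.0017076379692279237)])
tin (array([ 0.44859371, -0.29880837,  0.05745993]), [np.float64(0.0014913601002156287), np.float64(0.0014913601002156287)])
offc (array([ 0.5951718 , -0.38365989,  0.04497699]), [np.float64(0.0008187732771760519), np.float64(0.0008187732771763414)])
whet (array([0.64885323, 0.18015068, 0.12568574]), [np.float64(0.0069277363567943635), np.float64(0.006927736356794302)])
maul (array([0.40888292, 0.50267142, 0.22078268]), [np.float64(0.0031503579417664074), np.float64(0.0031503579417663996)])
```

Call:
drive_tool(commands=[[[0, 0, 0, 0, 0, -0.045, 0.085], [0, 0, 0, 0, 0, -0.045, 0.085], [0, 0, 0, 0, 0, -0.044, 0.085], [0, 0, 0, -0.035, -0.021, 0, 0.085], [0, 0, 0, -0.035, -0.021, 0, 0.085], [0, 0, 0, -0.035, -0.021, 0, 0.085], [0, 0, 0, -0.035, -0.021, 0, 0.085], [0, 0, 0, -0.035, -0.021, 0, 0.085]]])

```text
t: 1.0
eef_pos: [0.345, 0.4257, 0.3411]
tool_rot: [0.176, 0.984, -0.0, 0.0]
force: [0.8, 0.7, 0.5]
grip_width: 0.0852
gripper_force: 0.0
```

Call:
drive_tool(commands=[[[0, 0, 0, -0.036, -0.022, 0, 0.085], [0, 0, 0, -0.036, -0.022, 0, 0.085], [0, 0, 0, -0.036, -0.022, 0, 0.085], [0, 0, 0, -0.036, -0.022, 0, 0.085], [0, 0, 0, -0.036, -0.022, 0, 0.085], [0, 0, 0, -0.036, -0.022, 0, 0.085], [0, 0, 0, -0.036, -0.022, 0, 0.085], [0, 0, 0, -0.036, -0.022, 0, 0.085]]])

```text
t: 1.8
eef_pos: [0.5542, 0.1607, 0.3411]
tool_rot: [0.176, 0.984, 0.0, -0.0]
force: [1.3, 0.3, -0.8]
grip_width: 0.0852
gripper_force: 0.0
```

Call:
drive_tool(commands=[[[0, 0, 0, 0, 0, 0, 0.085], [0, 0, 0, 0, 0, 0, 0.085], [0, 0, 0, 0, 0, 0, 0.085]]])

```text
t: 2.1
eef_pos: [0.5529, 0.1629, 0.341]
tool_rot: [0.176, 0.984, 0.0, -0.001]
force: [0.1, -0.4, -0.5]
grip_width: 0.0846
gripper_force: 0.0
```

Run:
```python
from h import *
import pickle
d=snap('wrist','w1.png'); pickle.dump(d,open('w1.pkl','wb'))
s=readout.get_state(); print(s['t'],s['eef_pos'],s['tool_rot'],s['q'],d['eye'],d['rotation'][:,2],proj(d,(0.5033,.1828,.172)))
```

```text
2.15 [0.55278227 0.16322017 0.34114957] [ 1.75373235e-01  9.84501956e-01  1.15332442e-04 -3.36899242e-04] [ 2.11290488e-01  1.22298646e-01  1.58954482e+00  4.72874978e-04
  1.43028585e+00 -1.00700244e+00] [0.4839952  0.18833473 0.50805498] [ 0.26748783 -0.09888684 -0.95847361] (np.float64(320.58834071122305), np.float64(116.93145043021522))
```

View pics/w1.png

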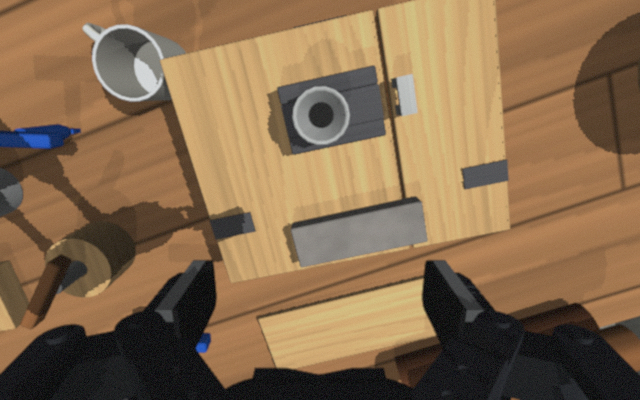

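The wrist view shows the collar mouth at (321,115) with its dark bore. The housing spans (279,67)-(385,153) and the keeper is at (404,95), with nothing in the way. I'll take a second wrist place on the way to the key.

Call:
drive_tool(commands=[[[0, 0, 0, -0.02, -0.035, 0, 0.085], [0, 0, 0, -0.02, -0.035, 0, 0.085], [0, 0, 0, 0, 0, 0, 0.085], [0, 0, 0, 0, 0, 0, 0.085], [0, 0, 0, 0, 0, 0, 0.085]]])

```text
t: 2.65
eef_pos: [0.5664, 0.0842, 0.3414]
tool_rot: [0.175, 0.985, 0.0, -0.0]
force: [0.8, 0.7, -0.1]
grip_width: 0.0849
gripper_force: 0.0
```

```bash
cat > lock.py <<'E'
from h import *
import pickle,sys
def ell(m,p):
    cs,_=cv2.findContours(m,cv2.RETR_EXTERNAL,cv2.CHAIN_APPROX_NONE)
    c=[c for c in cs if cv2.pointPolygonTest(c,p,False)>=0]
    return max(c,key=cv2.contourArea) if c else None
def meas(d):
    g=cv2.cvtColor(d['image'],cv2.COLOR_RGB2HSV); p=proj(d,(0.5033,.1828,.172)); p=(float(p[0]),float(p[1]))
    g3=cv2.GaussianBlur(g,(3,3),0)
    notwood=((g3[...,1]<70)).astype(np.uint8)*255
    h=ell(notwood,p); 
    bright=((g3[...,1]<60)&(g3[...,2]>105)).astype(np.uint8)*255
    r=ell(bright,p)
    dark=((g3[...,2]<52)).astype(np.uint8)*255
    n,l,st,c=cv2.connectedComponentsWithStats(dark)
    k=min(range(1,n),key=lambda i:np.hypot(*(c[i]-p)) if st[i,4]>60 else 1e9)
    return p,cv2.fitEllipse(cv2.convexHull(r)) if r is not None else None,c[k],st[k],cv2.minAreaRect(h) if h is not None else None
if __name__=='__main__':
    a=pickle.load(open('w1.pkl','rb')); b=snap('wrist','w2.png'); pickle.dump(b,open('w2.pkl','wb'))
    A,B=meas(a),meas(b)
    for M,d in((A,a),(B,b)):
        print(M)
        if M[1]: print('rim z.172',onz(d,*M[1][0],.172))
        print('bore z.156',onz(d,*M[2],.156))
        c=cv2.boxPoints(M[4]); w=[onz(d,*q,.138)[:2] for q in c]
        print('box',[(np.degrees(np.arctan2(*(w[(i+1)%4]-w[i])[::-1])).round(1),np.linalg.norm(w[(i+1)%4]-w[i]).round(3)) for i in range(4)],np.mean(w,0))
    if A[1] and B[1]: print('rim3d',cross(ray(a,*A[1][0]),ray(b,*B[1][0])))
    print('bore3d',cross(ray(a,*A[2]),ray(b,*B[2])))
E
python3 lock.py
```

```text
((320.58834071122305, 116.93145043021522), ((320.9683532714844, 114.92447662353516), (58.02616882324219, 59.59224319458008), 171.82273864746094), array([320.83248731, 114.50507614]), array([310, 104,  22,  23, 394], dtype=int32), ((332.811767578125, 110.15294647216797), (70.28547668457031, 100.22187805175781), 77.47119140625))
rim z.172 [0.5017235  0.18375159 0.172     ]
bore z.156 [0.50215117 0.1835459  0.156     ]
box [(np.float64(81.7), np.float64(0.099)), (np.float64(-4.5), np.float64(0.069)), (np.float64(-97.7), np.float64(0.104)), (np.float64(171.0), np.float64(0.07))] [0.50410359 0.195631  ]
((398.05833838949263, 71.18419566016064), ((398.7797546386719, 68.91728973388672), (60.064945220947266, 65.01004028320312), 22.02275276184082), array([394.85514019,  70.53271028]), array([384,  59,  23,  24, 428], dtype=int32), ((403.34515380859375, 68.10258483886719), (74.28117370605469, 109.36885833740234), 77.84506225585938))
rim z.172 [0.50169167 0.18394582 0.172     ]
bore z.156 [0.50200216 0.18363369 0.156     ]
box [(np.float64(81.1), np.float64(0.103)), (np.float64(-1.2), np.float64(0.07)), (np.float64(-98.2), np.float64(0.109)), (np.float64(174.0), np.float64(0.07))] [0.50384963 0.19537279]
rim3d (array([0.50168038, 0.18376294, 0.17282634]), [np.float64(4.786777112112514e-07), np.float64(4.786777111713946e-07)])
bore3d (array([0.50206057, 0.18354158, 0.15649393]), [np.float64(6.598075183314525e-05), np.float64(6.598075183278376e-05)])
```

Call:
drive_tool(commands=[[[0, 0, 0, -0.02, -0.0357, 0, 0.085], [0, 0, 0, -0.02, -0.0357, 0, 0.085], [0, 0, 0, -0.02, -0.0357, 0, 0.085], [0, 0, 0, -0.02, -0.0357, 0, 0.085], [0, 0, 0, -0.02, -0.0357, 0, 0.085], [0, 0, 0, -0.02, -0.0357, 0, 0.085], [0, 0, 0, -0.02, -0.0357, 0, 0.085], [0, 0, 0, -0.02, -0.0357, 0, 0.085]]])

```text
t: 3.5
eef_pos: [0.6186, -0.2406, 0.3413]
tool_rot: [0.175, 0.985, 0.0, 0.0]
force: [0.4, -0.4, 0.2]
grip_width: 0.0848
gripper_force: 0.0
```

Call:
drive_tool(commands=[[[0, 0, 1.43, 0, 0, 0, 0.085], [0, 0, 1.43, 0, 0, 0, 0.085], [0, 0, 1.43, 0, 0, 0, 0.085], [0, 0, 1.43, 0, 0, 0, 0.085], [0, 0, 0, 0, 0, 0, 0.085], [0, 0, 0, 0, 0, 0, 0.085], [0, 0, 0, 0, 0, 0, 0.085]]])

```text
t: 4.2
eef_pos: [0.6182, -0.2399, 0.3413]
tool_rot: [0.412, 0.911, 0.0, -0.0]
force: [-0.3, -1.0, 0.1]
grip_width: 0.0846
gripper_force: 0.0
```

Run:
```python
from h import *
import pickle
d=snap('wrist','k1.png'); pickle.dump(d,open('k1.pkl','wb'))
s=readout.get_state(); print(s['t'],s['eef_pos'],s['tool_rot'],s['q'],proj(d,(.5855,-.2017,.129)),proj(d,(.554,-.165,.129)),proj(d,(.617,-.238,.129)))
```

```text
4.25 [ 0.61810428 -0.24004701  0.34128959] [ 4.12716011e-01  9.10859755e-01  2.61567769e-05 -1.12079318e-05] [-4.36108760e-01  2.99218987e-01  1.37796889e+00  5.23672604e-05
  1.46442775e+00 -1.15604291e+00] (np.float64(319.89787395213193), np.float64(117.15380398037652)) (np.float64(320.514030315472), np.float64(67.83647469580444)) (np.float64(319.5701837127078), np.float64(162.63893908469333))
```

View pics/k1.png

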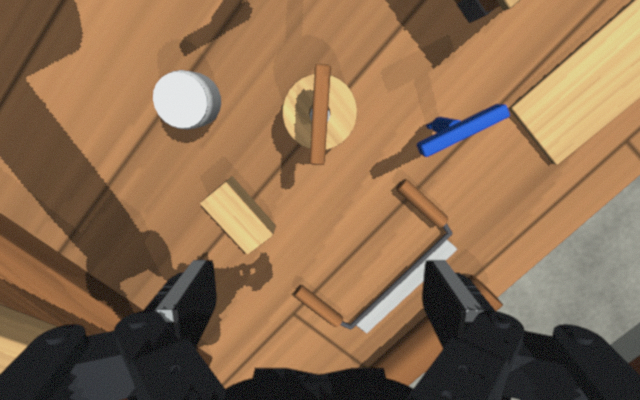

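The key's handle runs from (322,65) to (318,164) over the billet at (320,112). The blue key at (463,130), the tin at (186,99) and the offcut at (237,217) are all clear of the grasp.

```bash
cat > key.py <<'E'
from h import *
import pickle
d=pickle.load(open('k1.pkl','rb')); im=cv2.cvtColor(d['image'],cv2.COLOR_RGB2LAB).astype(int)
x0,y0,x1,y1=300,55,340,175
ref=np.median(im[80:150,317:323].reshape(-1,3),0)
m=np.zeros(im.shape[:2],np.uint8); m[y0:y1,x0:x1]=(np.linalg.norm(im-ref,axis=2)[y0:y1,x0:x1]<16)*255
m=cv2.morphologyEx(m,cv2.MORPH_OPEN,np.ones((5,5)))
c=max(cv2.findContours(m,cv2.RETR_EXTERNAL,cv2.CHAIN_APPROX_NONE)[0],key=cv2.contourArea)
r=cv2.minAreaRect(c);print(r)
b=cv2.boxPoints(r); b=b[np.argsort(b[:,1])]; t,f=b[:2].mean(0),b[2:].mean(0)
P,Q=[onz(d,*q,.141)[:2] for q in(t,f)]
print('top face z.141',(P+Q)/2,np.linalg.norm(P-Q),np.degrees(np.arctan2(*(P-Q)[::-1])))
D=pickle.load(open('d0.pkl','rb'))
for n,q in(('scene',(231,177)),('side',(361.5,264.5))): print(n,cross(ray(d,*((t+f)/2)),ray(D[n],*q)))
# billet top
h=cv2.cvtColor(d['image'],cv2.COLOR_RGB2HSV); w=(h[60:170,270:370,2]>0)
print(onz(d,320,112,.07))
E
python3 key.py
```

```text
((319.8138122558594, 113.66551971435547), (11.920570373535156, 97.30239868164062), 3.3664605617523193)
top face z.141 [ 0.58378055 -0.20008765] 0.0956073701714091 127.90988270599054
scene (array([ 0.58300684, -0.19900566,  0.13325119]), [np.float64(9.557712587093356e-05), np.float64(9.557712587092045e-05)])
side (array([ 0.58606938, -0.20028386,  0.13398402]), [np.float64(0.0034388601502229497), np.float64(0.0034388601502229367)])
[ 0.58410117 -0.19970636  0.07      ]
```

Call:
drive_tool(commands=[[[0, 0, 0, 0.0265, 0.0005, 0, 0.085], [0, 0, 0, 0.026, 0, 0, 0.085], [0, 0, 0.65, 0, 0, 0, 0.085], [0, 0, 0, 0, 0, 0.045, 0.085], [0, 0, 0, 0, 0, 0.045, 0.085], [0, 0, 0, 0, 0, 0.045, 0.085], [0, 0, 0, 0, 0, 0.03, 0.085], [0, 0, 0, 0, 0, 0, 0.085]]])

```text
t: 5.05
eef_pos: [0.5794, -0.1988, 0.1703]
tool_rot: [0.439, 0.899, -0.0, -0.006]
force: [0.2, -0.0, 0.8]
grip_width: 0.085
gripper_force: 0.0
```

Call:
drive_tool(commands=[[[0, 0, 0, 0, 0, 0.03, 0.085], [0, 0, 0, 0, 0, 0.0285, 0.085], [0, 0, 0, 0, 0, 0, 0.085], [0, 0, 0, 0, 0, 0, 0.085]]])

```text
t: 5.45
eef_pos: [0.5848, -0.2011, 0.1195]
tool_rot: [0.439, 0.898, 0.0, 0.001]
force: [0.1, 0.3, 0.7]
grip_width: 0.0852
gripper_force: 0.0
```

Run:
```python
from h import *
d=snap('wrist');e=snap('side')
s=readout.get_state();print(s['eef_pos'],s['force'])
p=[int(x) for x in proj(e,(.584,-.2,.129))]
c=cv2.resize(e['image'][p[1]-50:p[1]+50,p[0]-60:p[0]+60],(480,400),interpolation=cv2.INTER_CUBIC)
cv2.imwrite('pics/g.png',np.hstack([cv2.resize(d['image'][:,170:470],(300,400)),c])[:,:,::-1])
```

```text
[ 0.58597725 -0.20162057  0.1208189 ] [ 0.73264807 -0.37546066 -0.73418419]
```

View pics/g.png

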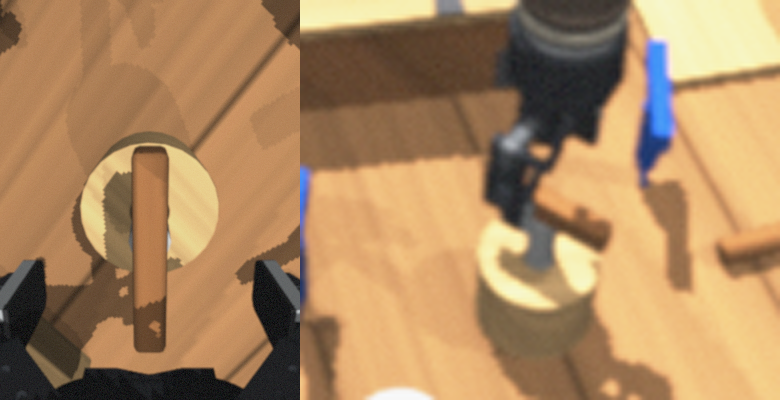

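The handle lies midway between the open fingers, at columns 133-168 of the crop, i.e. around pixel 320. It spans rows 147-352. I'll check its centring along the bar.

Call:
drive_tool(commands=[[[0, 0, 0, 0, 0, 0, 0.085], [0, 0, 0, 0, 0, 0, 0.085]]])

```text
t: 5.75
eef_pos: [0.5849, -0.2012, 0.1196]
tool_rot: [0.439, 0.898, 0.0, 0.002]
force: [0.2, -0.1, 0.6]
grip_width: 0.0853
gripper_force: 0.0
```

Run:
```python
from h import *
d=snap('wrist'); s=readout.get_state(); T=R.from_quat(s['tool_rot']).as_matrix()
print(s['eef_pos'],s['q'])
g=cv2.cvtColor(d['image'],cv2.COLOR_RGB2GRAY).astype(int)
print(g[135:165,321].tolist(),g[335:365,319].tolist())
for u,v in((321,147),(319,350)): print(T.T@(onz(d,u,v,.141)-s['eef_pos']))
```

```text
[ 0.58460417 -0.20105754  0.11920741] [-4.01666939e-01  3.86940091e-01  1.71944568e+00 -9.01988591e-06
  1.03293560e+00 -1.06283610e+00]
[100, 98, 98, 102, 99, 105, 116, 162, 188, 161, 106, 69, 65, 63, 64, 66, 75, 89, 109, 115, 123, 120, 122, 126, 125, 127, 125, 125, 129, 127] [73, 76, 74, 75, 79, 78, 76, 79, 78, 78, 73, 80, 75, 80, 71, 82, 105, 135, 149, 150, 152, 149, 150, 151, 148, 151, 149, 149, 149, 146]
[ 0.0523141   0.00064409 -0.02189595]
[-0.04742147 -0.00010369 -0.02169847]
```

Call:
drive_tool(commands=[[[0, 0, 0, 0.001, 0, 0.001, 0.0], [0, 0, 0, 0, 0, 0, 0.0], [0, 0, 0, 0, 0, 0, 0.0], [0, 0, 0, 0, 0, 0, 0.0], [0, 0, 0, 0, 0, 0, 0.0], [0, 0, 0, 0, 0, 0, 0.0]]])

```text
t: 6.4
eef_pos: [0.5836, -0.2002, 0.1173]
tool_rot: [0.439, 0.898, -0.0, 0.0]
force: [1.0, -0.2, 3.8]
grip_width: 0.0005
gripper_force: 1.5
```

Call:
drive_tool(commands=[[[0, 0, 0, 0, 0, 0, 0.0], [0, 0, 0, 0, 0, 0, 0.0]]])

```text
t: 6.6
eef_pos: [0.5836, -0.2001, 0.1173]
tool_rot: [0.439, 0.898, 0.0, 0.001]
force: [-0.2, -0.2, 3.1]
grip_width: 0.0001
gripper_force: 1.5
```

Run:
```python
from h import *
d=snap('wrist');e=snap('side');f=snap('scene')
def c(e):
    p=[int(x) for x in proj(e,(.584,-.2,.129))]
    return cv2.resize(e['image'][p[1]-35:p[1]+35,p[0]-35:p[0]+35],(400,400),interpolation=cv2.INTER_CUBIC)
a=np.hstack([cv2.resize(d['image'][:,120:520],(400,400)),c(e)])
b=np.hstack([c(f)])
cv2.imwrite('pics/g2.png',cv2.resize(np.hstack([a,b]),(800,267))[:,:,::-1])
```

```text
(no output)
```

View pics/g2.png

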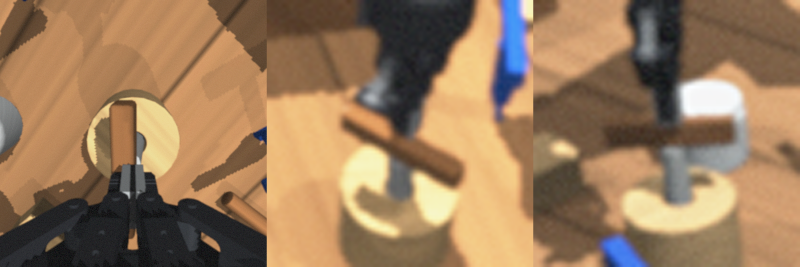

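The fingers closed to zero beside the bar: it sits at crop column ~123 and the fingers at ~133, so the key leans slightly. I'll open and look again.

Call:
drive_tool(commands=[[[0, 0, 0, 0, 0, 0, 0.085], [0, 0, 0, 0, 0, 0, 0.085], [0, 0, 0, 0, 0, 0, 0.085], [0, 0, 0, 0, 0, 0, 0.085], [0, 0, 0, 0, 0, 0, 0.085], [0, 0, 0, 0, 0, 0, 0.085]]])

```text
t: 7.35
eef_pos: [0.583, -0.1998, 0.1164]
tool_rot: [0.439, 0.898, -0.0, -0.0]
force: [0.4, -0.1, -0.2]
grip_width: 0.0846
gripper_force: 0.0
```

Run:
```python
from h import *
d=snap('wrist');e=snap('side');f=snap('scene')
s=readout.get_state();print(s['eef_pos'],s['grip_width'])
def c(e,w=35):
    p=[int(x) for x in proj(e,(.584,-.2,.129))]
    return cv2.resize(e['image'][p[1]-w:p[1]+w,p[0]-w:p[0]+w],(400,400),interpolation=cv2.INTER_CUBIC)
a=np.hstack([d['image'][:,170:470],c(e)])
cv2.imwrite('pics/g3.png',np.vstack([a,np.hstack([c(f),np.zeros((400,300,3),np.uint8)])])[:590,:,::-1])
```

```text
[ 0.58314845 -0.19989477  0.11668026] 0.08511688401313251
```

View pics/g3.png

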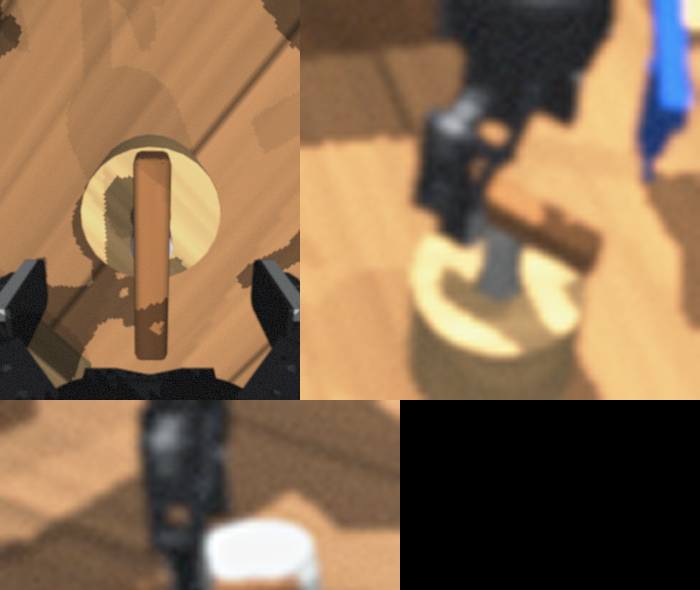

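The key is still standing, centred between the fingers (crop columns 134-170). I'll work out how high the open fingertips really stand.

Run:
```python
from h import *
d=snap('wrist'); s=readout.get_state(); T=R.from_quat(s['tool_rot']).as_matrix(); p=np.array(s['eef_pos'])
for x in(.011,-.011):
  for z in(0,-.013,-.026,-.04):
    print(x,z,[np.round(proj(d,p+T@np.array([x,y,z]))) for y in(-.0427,.0427)])
h=snap('scene');q=snap('side')
for n,e in(('scene',h),('side',q)):
  print(n,np.round(proj(e,p)),np.round(proj(e,p+T@np.array([0,.05,-.013]))),np.round(proj(e,p+T@np.array([0,-.05,-.013]))))
# key edges along rows
g=cv2.cvtColor(d['image'],cv2.COLOR_RGB2GRAY).astype(int)
for r in(160,200,240,280,330): 
  a=np.abs(np.gradient(cv2.GaussianBlur(d['image'][r:r+1].astype(float),(3,1),0).sum(2)[0])); print(r,[i for i in range(295,345) if a[i]>25 and a[i]==a[i-2:i+3].max()])
```

```text
0.011 0 [array([235., 224.]), array([405., 224.])]
0.011 -0.013 [array([228., 234.]), array([411., 234.])]
0.011 -0.026 [array([221., 245.]), array([419., 245.])]
0.011 -0.04 [array([211., 260.]), array([428., 260.])]
-0.011 0 [array([237., 264.]), array([402., 264.])]
-0.011 -0.013 [array([232., 276.]), array([408., 276.])]
-0.011 -0.026 [array([225., 290.]), array([415., 290.])]
-0.011 -0.04 [array([216., 308.]), array([424., 308.])]
scene [231. 182.] [229. 187.] [233. 169.]
side [359. 268.] [368. 254.] [350. 277.]
160 [303, 339]
200 [304, 340]
240 [305, 338]
280 [305, 338]
330 [303, 322, 332, 337]
```

The open fingertips appear at rows 260-308, which puts them about 38 mm behind the reported TCP. In the shut view they were about 26 mm behind it, so the fingers shut on top of the bar. I need to go about 24 mm lower.

Call:
drive_tool(commands=[[[0, 0, 0, 0.0005, 0, 0.012, 0.085], [0, 0, 0, 0, 0, 0.012, 0.085], [0, 0, 0, 0, 0, 0, 0.085], [0, 0, 0, 0, 0, 0, 0.085]]])

```text
t: 8.05
eef_pos: [0.582, -0.1991, 0.0915]
tool_rot: [0.439, 0.898, -0.0, -0.001]
force: [-0.3, -0.3, 0.6]
grip_width: 0.0851
gripper_force: 0.0
```

Call:
drive_tool(commands=[[[0, 0, 0, 0, 0, 0, 0.0], [0, 0, 0, 0, 0, 0, 0.0], [0, 0, 0, 0, 0, 0, 0.0], [0, 0, 0, 0, 0, 0, 0.0], [0, 0, 0, 0, 0, 0, 0.0], [0, 0, 0, 0, 0, 0, 0.0]]])

```text
t: 8.65
eef_pos: [0.5836, -0.1997, 0.0935]
tool_rot: [0.439, 0.898, 0.0, 0.001]
force: [0.3, 1.0, 1.8]
grip_width: 0.0151
gripper_force: 64.3
```

Call:
drive_tool(commands=[[[0, 0, 0, 0, 0, -0.01, 0], [0, 0, 0, 0, 0, -0.025, 0], [0, 0, 0, 0, 0, -0.03, 0], [0, 0, 0, 0, 0, -0.03, 0], [0, 0, 0, 0, 0, -0.03, 0], [0, 0, 0, 0, 0, -0.03, 0], [0, 0, 0, 0, 0, -0.03, 0], [0, 0, 0, 0, 0, 0, 0]]])

```text
t: 9.45
eef_pos: [0.5853, -0.2007, 0.2832]
tool_rot: [0.439, 0.898, 0.0, 0.005]
force: [0.5, 0.4, -2.9]
grip_width: 0.0147
gripper_force: 63.5
```

Call:
drive_tool(commands=[[[0, 0, 0, 0, 0, 0, 0], [0, 0, 0, 0, 0, 0, 0], [0, 0, 0, 0, 0, 0, 0]]])

```text
t: 9.75
eef_pos: [0.5812, -0.1989, 0.2747]
tool_rot: [0.439, 0.898, -0.0, -0.003]
force: [0.4, 0.6, -3.8]
grip_width: 0.0149
gripper_force: 63.5
```

Run:
```python
from h import *
s=readout.get_state();T=R.from_quat(s['tool_rot']).as_matrix();p=np.array(s['eef_pos']);print(s['t'],p,s['tool_rot'],s['q'],s['grip_width'],s['force'])
ims=[]
for n in('wrist','side','scene'):
    d=snap(n); f=p+T@np.array([0,0,.0685]); u=proj(d,f);g=proj(d,p+T@np.array([0,0,-.0355])); print(n,np.round(u,1),np.round(g,1))
    if n=='wrist': c=d['image'][:,170:470]
    else:
        x,y=int((u[0]+g[0])/2),int((u[1]+g[1])/2); print(x-30,y-40); c=cv2.resize(d['image'][max(y-40,0):y+40,x-25:x+25],(250,400),interpolation=cv2.INTER_CUBIC)
    ims.append(c)
cv2.imwrite('pics/h.png',np.hstack(ims)[:,:,::-1])
```

```text
9.75 [ 0.58123107 -0.19886908  0.27471383] [ 4.39303133e-01  8.98334790e-01 -1.78138209e-04 -2.70752372e-03] [-4.00501712e-01  2.38562924e-01  1.58408109e+00 -6.36572713e-05
  1.32437505e+00 -1.06163315e+00] 0.014913946613529962 [ 0.40288872  0.58500769 -3.81426742]
wrist [319.5 204.1] [319.8 278.8]
side [360.3 248. ] [363.8 221.3]
332 194
scene [228.6 154.9] [223.8 120.9]
196 97
```

View pics/h.png

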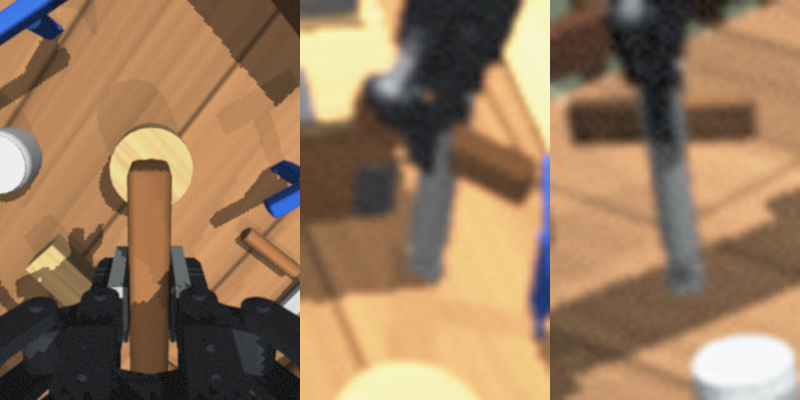

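The key hangs straight in the grip. Its foot is at scene (228,155) and side (362,249), which matches the prediction for a foot 68.5 mm below the TCP. Next I carry it to the lock.

Call:
drive_tool(commands=[[[0, 0, 0, 0.01, 0.005, -0.005, 0], [0, 0, 0, 0.02, 0.01, 0, 0], [0, 0, 0, 0.028, 0.0135, 0, 0], [0, 0, 0, 0.028, 0.0135, 0, 0], [0, 0, 0, 0.028, 0.0135, 0, 0], [0, 0, 0, 0.028, 0.0135, 0, 0], [0, 0, 0, 0.028, 0.0135, 0, 0], [0, 0, 0, 0.028, 0.0135, 0, 0]]])

```text
t: 10.7
eef_pos: [0.5364, 0.0176, 0.2833]
tool_rot: [0.439, 0.898, 0.0, 0.0]
force: [0.5, 0.1, -2.9]
grip_width: 0.0151
gripper_force: 63.5
```

Call:
drive_tool(commands=[[[0, 0, 0, 0.028, 0.0135, 0, 0], [0, 0, 0, 0.028, 0.0135, 0, 0], [0, 0, 0, 0.028, 0.0135, 0, 0], [0, 0, 0, 0.028, 0.0135, 0, 0], [0, 0, 0, 0.026, 0.0135, 0, 0], [0, 0, 0, 0.015, 0.008, 0, 0], [0, 0, 0, 0.01, 0.005, 0, 0], [0, 0, 0, 0, 0, 0, 0]]])

```text
t: 11.5
eef_pos: [0.4999, 0.1952, 0.2831]
tool_rot: [0.438, 0.899, 0.0, -0.0]
force: [-0.5, -0.9, -2.6]
grip_width: 0.0152
gripper_force: 63.5
```

Call:
drive_tool(commands=[[[0, 0, -1, 0, 0, 0, 0], [0, 0, -1.5, 0, 0, 0, 0], [0, 0, -1.5, 0, 0, 0, 0], [0, 0, -1.5, 0, 0, 0, 0], [0, 0, -1.5, 0, 0, 0, 0], [0, 0, -1.5, 0, 0, 0, 0], [0, 0, -1.5, 0, 0, 0, 0], [0, 0, -1.5, 0, 0, 0, 0]]])

```text
t: 12.3
eef_pos: [0.5007, 0.1925, 0.2829]
tool_rot: [-0.049, 0.999, -0.0, 0.0]
force: [-0.8, 0.4, -1.2]
grip_width: 0.0148
gripper_force: 63.5
```

Call:
drive_tool(commands=[[[0, 0, -1.5, 0, 0, 0, 0], [0, 0, -1.2, 0, 0, 0, 0], [0, 0, -0.8, 0, 0, 0, 0], [0, 0, 0, 0, 0, 0, 0], [0, 0, 0, 0, 0, 0, 0], [0, 0, 0, 0, 0, 0, 0]]])

```text
t: 12.9
eef_pos: [0.5006, 0.1933, 0.2828]
tool_rot: [-0.198, 0.98, -0.0, -0.0]
force: [0.6, -0.6, -3.2]
grip_width: 0.0149
gripper_force: 63.5
```

```bash
cat > st.py <<'E'
from h import *
s=readout.get_state();T=R.from_quat(s['tool_rot']).as_matrix();p=np.array(s['eef_pos'])
f=p+T@np.array([0,0,.0685]); dd=np.array([.5019,.1837])-f[:2]
print(s['t'],p.round(4),'yaw',np.degrees(np.arctan2(T[1,0],T[0,0])).round(1),'tilt',T[:2,2].round(4),'q',s['q'].round(2),'F',s['force'].round(1),'M',s['ft_torque'].round(2))
print('foot',f.round(4),'move tool xy',(T.T@np.array([*dd,0])).round(4))
E
python3 st.py
```

```text
12.9 [0.5006 0.1933 0.2828] yaw -157.2 tilt [ 0.     -0.0002] q [ 0.29  0.07  1.76 -0.    1.31 -1.68] F [ 0.6 -0.6 -3.2] M [-0.04  0.02  0.01]
foot [0.5006 0.1933 0.2143] move tool xy [ 0.0025 -0.0094  0.    ]
```

Call:
drive_tool(commands=[[[0, 0, 0, 0.0025, -0.0094, 0, 0], [0, 0, 0, 0, 0, 0.01, 0], [0, 0, 0, 0, 0, 0.015, 0], [0, 0, 0, 0, 0, 0.015, 0], [0, 0, 0, 0, 0, 0.008, 0], [0, 0, 0, 0, 0, 0, 0], [0, 0, 0, 0, 0, 0, 0]]])

```text
t: 13.6
eef_pos: [0.5017, 0.1842, 0.2343]
tool_rot: [-0.198, 0.98, -0.0, -0.0]
force: [0.0, 0.0, -3.2]
grip_width: 0.0149
gripper_force: 63.4
```

```bash
python3 st.py
python3 - <<'E'
from h import *
s=readout.get_state();p=np.array(s['eef_pos'])
ims=[]
for n in('side','scene'):
    d=snap(n);u=proj(d,(.5019,.1837,.172));x,y=int(u[0]),int(u[1]);print(n,np.round(u,1),np.round(proj(d,p+[0,0,-.0685+.104]),1),np.round(proj(d,p+[0,0,.0]),1),(x-30,y-35))
    ims.append(cv2.resize(d['image'][y-35:y+25,x-30:x+30],(400,400),interpolation=cv2.INTER_CUBIC))
cv2.imwrite('pics/i.png',np.hstack(ims)[:,:,::-1])
E
```

```text
13.6 [0.5017 0.1842 0.2343] yaw -157.1 tilt [-0.0008 -0.0002] q [ 0.27  0.11  1.82  0.    1.22 -1.7 ] F [ 0.   0.  -3.2] M [ 0.05 -0.07  0.  ]
foot [0.5017 0.1842 0.1658] move tool xy [ 0.     -0.0006 -0.    ]
side [297.6 175.7] [296.4 152.2] [296.8 161. ] (267, 140)
scene [359.1 194. ] [361.9 161.2] [360.9 173.5] (329, 158)
```

View pics/i.png

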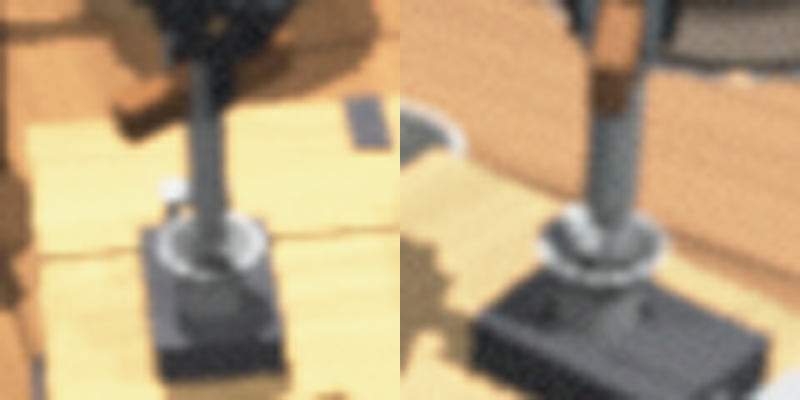

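The tang is in the flared mouth: the shaft is at side crop (208,240), rim (211,245), and at scene crop (612,225), rim (603,248). It's roughly centred, perhaps 2 mm towards +y. I'll lower gently and watch the force.

Call:
drive_tool(commands=[[[0, 0, 0, 0.0005, -0.0015, 0.004, 0], [0, 0, 0, 0, 0, 0.004, 0], [0, 0, 0, 0, 0, 0.003, 0], [0, 0, 0, 0, 0, 0.003, 0], [0, 0, 0, 0, 0, 0, 0]]])

```text
t: 14.2
eef_pos: [0.5015, 0.1824, 0.22]
tool_rot: [-0.198, 0.98, -0.0, -0.001]
force: [0.1, 0.1, -2.8]
grip_width: 0.015
gripper_force: 63.5
```

Call:
drive_tool(commands=[[[0, 0, 0, 0, 0, 0.003, 0], [0, 0, 0, 0, 0, 0.003, 0], [0, 0, 0, 0, 0, 0.003, 0], [0, 0, 0, 0, 0, 0, 0]]])

```text
t: 14.6
eef_pos: [0.5015, 0.1825, 0.2111]
tool_rot: [-0.198, 0.98, -0.0, -0.001]
force: [-0.5, -0.4, -2.8]
grip_width: 0.0147
gripper_force: 63.5
```

```bash
python3 st.py
```

```text
14.6 [0.5015 0.1825 0.2111] yaw -157.1 tilt [-0.0012 -0.0004] q [ 0.27  0.13  1.84 -0.    1.17 -1.7 ] F [-0.5 -0.4 -2.8] M [-0.   -0.01  0.  ]
foot [0.5014 0.1824 0.1426] move tool xy [-0.0009  0.001  -0.    ]
```

Call:
drive_tool(commands=[[[0, 0, 0, 0, 0, 0.003, 0], [0, 0, 0, 0, 0, 0.003, 0], [0, 0, 0, 0, 0, 0.003, 0], [0, 0, 0, 0, 0, 0, 0]]])

```text
t: 15.0
eef_pos: [0.5015, 0.1824, 0.2021]
tool_rot: [-0.198, 0.98, -0.0, -0.001]
force: [-0.1, -0.8, -1.8]
grip_width: 0.0148
gripper_force: 63.5
```

Call:
drive_tool(commands=[[[0, 0, 0, 0, 0, 0.002, 0], [0, 0, 0, 0, 0, 0.002, 0], [0, 0, 0, 0, 0, 0.002, 0], [0, 0, 0, 0, 0, 0, 0]]])

```text
t: 15.4
eef_pos: [0.5017, 0.1825, 0.1963]
tool_rot: [-0.198, 0.98, -0.0, -0.0]
force: [-0.2, -0.1, -3.3]
grip_width: 0.0149
gripper_force: 63.5
```

Call:
drive_tool(commands=[[[0, 0, 0, 0, 0, 0.001, 0], [0, 0, 0, 0, 0, 0.001, 0], [0, 0, 0, 0, 0, 0, 0]]])

```text
t: 15.7
eef_pos: [0.5019, 0.1825, 0.1946]
tool_rot: [-0.198, 0.98, -0.0, -0.0]
force: [0.2, -0.3, -3.0]
grip_width: 0.0151
gripper_force: 63.5
```

Call:
drive_tool(commands=[[[0, 0, 0, 0, 0, 0.001, 0], [0, 0, 0, 0, 0, 0.001, 0], [0, 0, 0, 0, 0, 0, 0]]])

```text
t: 16.0
eef_pos: [0.5022, 0.1826, 0.1932]
tool_rot: [-0.198, 0.98, -0.0, 0.0]
force: [-1.8, 0.6, -0.4]
grip_width: 0.0149
gripper_force: 63.8
```

Call:
drive_tool(commands=[[[0, 0, 0, 0, 0, 0.001, 0], [0, 0, 0, 0, 0, 0, 0]]])

```text
t: 16.2
eef_pos: [0.5024, 0.1826, 0.1928]
tool_rot: [-0.198, 0.98, 0.0, 0.0]
force: [-2.0, -1.0, 3.9]
grip_width: 0.015
gripper_force: 64.5
```

Call:
drive_tool(commands=[[[0, 0, 0.4, 0, 0, 0, 0], [0, 0, 0.4, 0, 0, 0, 0], [0, 0, 0.4, 0, 0, 0, 0], [0, 0, 0, 0, 0, 0, 0]]])

```text
t: 16.6
eef_pos: [0.502, 0.183, 0.1927]
tool_rot: [-0.147, 0.989, 0.0, 0.0]
force: [-3.0, 0.5, 5.5]
grip_width: 0.015
gripper_force: 64.7
```

Call:
drive_tool(commands=[[[0, 0, 0.4, 0, 0, 0, 0], [0, 0, 0.4, 0, 0, 0, 0], [0, 0, 0.4, 0, 0, 0, 0], [0, 0, 0, 0, 0, 0, 0]]])

```text
t: 17.0
eef_pos: [0.5019, 0.1825, 0.1911]
tool_rot: [-0.095, 0.995, -0.0, 0.0]
force: [0.8, -0.2, -2.7]
grip_width: 0.0152
gripper_force: 63.5
```

Call:
drive_tool(commands=[[[0, 0, 0.4, 0, 0, 0, 0], [0, 0, 0.4, 0, 0, 0, 0], [0, 0, 0.4, 0, 0, 0, 0], [0, 0, 0, 0, 0, 0, 0]]])

```text
t: 17.4
eef_pos: [0.5016, 0.1823, 0.1907]
tool_rot: [-0.043, 0.999, -0.0, -0.001]
force: [-0.6, 0.9, -2.9]
grip_width: 0.0148
gripper_force: 63.4
```

```bash
python3 st.py
```

```text
17.4 [0.5016 0.1823 0.1907] yaw -175.1 tilt [-0.001  -0.0006] q [ 0.27  0.15  1.86 -0.    1.13 -1.39] F [-0.6  0.9 -2.9] M [-0.01  0.02 -0.03]
foot [0.5015 0.1823 0.1222] move tool xy [-0.0005  0.0014 -0.    ]
```

Call:
drive_tool(commands=[[[0, 0, -0.4, 0, 0, 0.001, 0], [0, 0, -0.3, 0, 0, 0.001, 0], [0, 0, 0, 0, 0, 0.001, 0], [0, 0, 0, 0, 0, 0.001, 0], [0, 0, 0, 0, 0, 0, 0]]])

```text
t: 17.9
eef_pos: [0.5018, 0.1825, 0.1874]
tool_rot: [-0.073, 0.997, -0.0, -0.0]
force: [-0.1, 0.8, -2.8]
grip_width: 0.015
gripper_force: 63.4
```

Call:
drive_tool(commands=[[[0, 0, 0, 0, 0, 0.0015, 0], [0, 0, 0, 0, 0, 0.0015, 0], [0, 0, 0, 0, 0, 0.0015, 0], [0, 0, 0, 0, 0, 0.0015, 0], [0, 0, 0, 0, 0, 0, 0]]])

```text
t: 18.4
eef_pos: [0.5018, 0.1825, 0.1814]
tool_rot: [-0.073, 0.997, -0.0, -0.0]
force: [0.9, 0.3, -3.1]
grip_width: 0.015
gripper_force: 63.4
```

Call:
drive_tool(commands=[[[0, 0, 0, 0, 0, 0.001, 0], [0, 0, 0, 0, 0, 0.001, 0], [0, 0, 0, 0, 0, 0.001, 0], [0, 0, 0, 0, 0, 0, 0]]])

```text
t: 18.8
eef_pos: [0.5019, 0.1825, 0.1786]
tool_rot: [-0.073, 0.997, -0.0, -0.0]
force: [-0.0, 0.2, -3.2]
grip_width: 0.015
gripper_force: 63.4
```

Call:
drive_tool(commands=[[[0, 0, 0, 0, 0, 0.0005, 0], [0, 0, 0, 0, 0, 0.0005, 0], [0, 0, 0, 0, 0, 0, 0]]])

```text
t: 19.1
eef_pos: [0.5022, 0.1826, 0.1785]
tool_rot: [-0.073, 0.997, 0.0, 0.0]
force: [-1.5, -1.4, 1.8]
grip_width: 0.0149
gripper_force: 64.1
```

```bash
python3 st.py
```

```text
19.1 [0.5022 0.1826 0.1785] yaw -171.6 tilt [0.0003 0.0001] q [ 0.27  0.16  1.87 -0.    1.1  -1.45] F [-1.5 -1.4  1.8] M [-0.09  0.37 -0.05]
foot [0.5022 0.1826 0.11  ] move tool xy [ 0.0001  0.0011 -0.    ]
```

Call:
drive_tool(commands=[[[0, 0, 0.4, 0, 0, 0, 0], [0, 0, 0.4, 0, 0, 0, 0], [0, 0, 0, 0, 0, 0, 0]]])

```text
t: 19.4
eef_pos: [0.5022, 0.1828, 0.1784]
tool_rot: [-0.038, 0.999, 0.0, 0.0]
force: [-1.8, 0.4, 2.1]
grip_width: 0.0143
gripper_force: 64.2
```

```bash
python3 st.py
```

```text
19.4 [0.5022 0.1828 0.1784] yaw -175.6 tilt [0.0006 0.0004] q [ 0.27  0.16  1.87  0.    1.1  -1.38] F [-1.8  0.4  2.1] M [-0.05  0.37 -0.03]
foot [0.5023 0.1828 0.1099] move tool xy [0.0003 0.0009 0.    ]
```

Call:
drive_tool(commands=[[[0, 0, 0.4, 0, 0, 0, 0], [0, 0, 0.4, 0, 0, 0, 0], [0, 0, 0, 0, 0, 0, 0]]])

```text
t: 19.7
eef_pos: [0.5023, 0.1828, 0.1785]
tool_rot: [-0.004, 1.0, 0.0, 0.0]
force: [-0.8, -0.5, 2.5]
grip_width: 0.0147
gripper_force: 64.3
```

```bash
python3 st.py
```

```text
19.7 [0.5023 0.1828 0.1785] yaw -179.6 tilt [0.0007 0.0004] q [ 0.27  0.16  1.87  0.    1.1  -1.31] F [-0.8 -0.5  2.5] M [-0.01  0.39 -0.01]
foot [0.5023 0.1828 0.11  ] move tool xy [0.0004 0.0009 0.    ]
```

Call:
drive_tool(commands=[[[0, 0, 0.4, 0, 0, 0, 0], [0, 0, 0.4, 0, 0, 0, 0], [0, 0, 0, 0, 0, 0, 0]]])

```text
t: 20.0
eef_pos: [0.5022, 0.1827, 0.1784]
tool_rot: [0.031, 1.0, 0.0, 0.0]
force: [-1.9, -0.3, 4.2]
grip_width: 0.0149
gripper_force: 64.5
```

```bash
python3 st.py
```

```text
20.0 [0.5022 0.1827 0.1784] yaw 176.5 tilt [0.0005 0.0002] q [ 0.27  0.16  1.87  0.    1.1  -1.24] F [-1.9 -0.3  4.2] M [-0.02  0.45  0.13]
foot [0.5022 0.1827 0.1099] move tool xy [ 0.0004  0.001  -0.    ]
```

Call:
drive_tool(commands=[[[0, 0, 0.6, 0, 0, 0, 0], [0, 0, 0.6, 0, 0, 0, 0], [0, 0, 0.6, 0, 0, 0, 0], [0, 0, 0.6, 0, 0, 0, 0], [0, 0, 0.6, 0, 0, 0, 0], [0, 0, 0.6, 0, 0, 0, 0], [0, 0, 0.6, 0, 0, 0, 0], [0, 0, 0, 0, 0, 0, 0]]])

```text
t: 20.8
eef_pos: [0.5022, 0.183, 0.1784]
tool_rot: [0.213, 0.977, 0.0, 0.0]
force: [-2.1, 0.1, 4.5]
grip_width: 0.0149
gripper_force: 64.6
```

```bash
python3 st.py
```

```text
20.8 [0.5022 0.183  0.1784] yaw 155.5 tilt [0.0005 0.0007] q [ 0.27  0.16  1.87  0.    1.1  -0.88] F [-2.1  0.1  4.5] M [0.12 0.53 0.06]
foot [0.5022 0.183  0.1099] move tool xy [0.0006 0.0005 0.    ]
```

Call:
drive_tool(commands=[[[0, 0, 0.6, 0, 0, 0, 0], [0, 0, 0.6, 0, 0, 0, 0], [0, 0, 0.6, 0, 0, 0, 0], [0, 0, 0.6, 0, 0, 0, 0], [0, 0, 0.6, 0, 0, 0, 0], [0, 0, 0.6, 0, 0, 0, 0], [0, 0, 0.6, 0, 0, 0, 0], [0, 0, 0.4, 0, 0, 0, 0]]])

```text
t: 21.6
eef_pos: [0.5023, 0.1834, 0.1784]
tool_rot: [0.403, 0.915, 0.001, 0.0]
force: [-2.5, 1.6, 4.3]
grip_width: 0.0149
gripper_force: 64.6
```

```bash
python3 st.py
```

```text
21.6 [0.5023 0.1834 0.1784] yaw 132.4 tilt [0.0007 0.0016] q [ 0.27  0.16  1.87  0.    1.1  -0.47] F [-2.5  1.6  4.3] M [0.3  0.46 0.18]
foot [0.5023 0.1835 0.1099] move tool xy [ 0.0004 -0.0002  0.    ]
```

Call:
drive_tool(commands=[[[0, 0, 0.4, 0, 0, 0, 0], [0, 0, 0, 0, 0, 0, 0], [0, 0, -0.1, 0, 0, 0, 0.03], [0, 0, 0, 0, 0, 0, 0.06], [0, 0, 0, 0, 0, 0, 0.085], [0, 0, 0, 0, 0, 0, 0.085], [0, 0, 0, 0, 0, 0, 0.085], [0, 0, 0, 0, 0, 0, 0.085]]])

```text
t: 22.4
eef_pos: [0.502, 0.1825, 0.1777]
tool_rot: [0.416, 0.91, -0.0, 0.0]
force: [-0.8, 0.5, -0.3]
grip_width: 0.0849
gripper_force: 0.0
```

Call:
drive_tool(commands=[[[0, 0, 0, 0, 0, -0.01, 0.085], [0, 0, 0, 0, 0, -0.02, 0.085], [0, 0, 0, 0, 0, -0.03, 0.085], [0, 0, 0, 0, 0, -0.03, 0.085], [0, 0, 0, 0, 0, -0.03, 0.085], [0, 0, 0, 0, 0, -0.02, 0.085], [0, 0, 0, 0, 0, 0, 0.085], [0, 0, 0, 0, 0, 0, 0.085]]])

```text
t: 23.2
eef_pos: [0.502, 0.1826, 0.3181]
tool_rot: [0.416, 0.91, 0.0, 0.0]
force: [-0.7, -0.0, -0.6]
grip_width: 0.085
gripper_force: 0.0
```

Call:
drive_tool(commands=[[[0, 0, 0, 0, 0, 0, 0.085], [0, 0, 0, 0, 0, 0, 0.085], [0, 0, 0, 0, 0, 0, 0.085]]])

```text
t: 23.5
eef_pos: [0.5013, 0.1824, 0.3163]
tool_rot: [0.416, 0.91, -0.001, -0.001]
force: [-0.5, -0.0, -0.5]
grip_width: 0.0849
gripper_force: 0.0
```

```bash
python3 - <<'E'
from h import *
import pickle
D=pickle.load(open('d0.pkl','rb')); w1=pickle.load(open('w1.pkl','rb')); n=snap('scene'); w=snap('wrist')
L=np.array([.5019,.1837]); a=np.radians(81.5); y=np.array([np.cos(a),np.sin(a)]); x=np.array([y[1],-y[0]])
# intensity along the bolt line, before / after
for nm,b,c in(('scene',D['scene'],n),('wrist',w1,w)):
    for t in np.arange(.045,.115,.005):
        r=[]
        for d in(b,c):
            u,v=proj(d,[*(L+y*t),.124]); r.append(d['image'][int(round(v)),int(round(u))].tolist() if 0<=v<399 and 0<=u<639 else None)
        print(nm,round(t,3),*r)
# handle centre/height: dark-brown handle in scene & side now
s=snap('side')
for nm,d in(('scene',n),('side',s)):
    df=np.abs(d['image'].astype(int)-D[nm]['image'].astype(int)).sum(2); u,v=proj(d,[*L,.214])
    u,v=int(u),int(v); hsv=cv2.cvtColor(d['image'],cv2.COLOR_RGB2HSV)
    m=np.zeros(df.shape,bool); m[v-15:v+16,u-25:u+26]=True
    m&=(df>50)&(hsv[...,1]>90); vv,uu=np.nonzero(m)
    print(nm,'pred',np.round(proj(d,[*L,.214]),1),'seen',uu.mean(),vv.mean(),m.sum())
E
python3 st.py
```

```text
scene 0.045 [101, 102, 106] [106, 107, 111]
scene 0.05 [95, 98, 101] [95, 96, 101]
scene 0.055 [91, 90, 93] [109, 112, 113]
scene 0.06 [119, 124, 122] [162, 168, 168]
scene 0.065 [99, 100, 100] [198, 203, 202]
scene 0.07 [168, 172, 173] [186, 193, 190]
scene 0.075 [201, 203, 205] [206, 214, 211]
scene 0.08 [210, 216, 214] [207, 211, 212]
scene 0.085 [173, 178, 177] [173, 178, 176]
scene 0.09 [108, 112, 110] [115, 118, 119]
scene 0.095 [80, 78, 76] [86, 85, 82]
scene 0.1 [105, 102, 99] [104, 103, 99]
scene 0.105 [227, 199, 150] [228, 197, 151]
scene 0.11 [242, 224, 167] [241, 223, 165]
scene 0.115 [243, 229, 172] [244, 232, 180]
wrist 0.045 [89, 89, 92] [83, 82, 89]
wrist 0.05 [91, 90, 94] [84, 85, 84]
wrist 0.055 [89, 88, 91] [81, 81, 85]
wrist 0.06 [89, 91, 90] [82, 82, 86]
wrist 0.065 [110, 90, 66] [175, 176, 173]
wrist 0.07 [81, 59, 40] [178, 181, 180]
wrist 0.075 [96, 78, 57] [132, 134, 132]
wrist 0.08 [138, 112, 78] [96, 98, 98]
wrist 0.085 [186, 188, 186] [176, 181, 179]
wrist 0.09 [190, 192, 191] [181, 182, 181]
wrist 0.095 [193, 195, 192] [182, 185, 184]
wrist 0.1 [205, 180, 143] [201, 166, 114]
wrist 0.105 [210, 188, 128] [208, 184, 127]
wrist 0.11 [207, 180, 122] [205, 182, 124]
wrist 0.115 [212, 177, 122] [206, 174, 118]
scene pred [360.2 180.3] seen 361.4750830564784 178.33776301218163 903
side pred [297.1 166. ] seen 298.2258064516129 165.93548387096774 217
23.65 [0.5018 0.1825 0.3171] yaw 130.9 tilt [-0.0011 -0.0003] q [ 0.27  0.05  1.72  0.    1.38 -0.45] F [-0.5  1.1 -0.3] M [0.04 0.01 0.02]
foot [0.5017 0.1825 0.2486] move tool xy [ 0.0008  0.0009 -0.    ]
```

```bash
python3 -c "
from h import *
print(workorder.hand_in())"
```

```text
the job is handed in; nothing more can be done
None
```

The job is handed in at about 23.7 s of robot time. The key is standing fully home in the lock, turned about 46° clockwise after it took up the core, so the bolt should be about 28 mm out. The camera shows steel reaching the keeper, but the bridge hides the tip, so I worked that figure out from the turn. The first close of the gripper shut on top of the handle and missed; I re-gripped lower. No bystander was touched in any move, and readings stayed light, at about 8 N pressing and 0.2 N m turning.

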